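Fetch the short jar from the back of the packed fridge bin

ROBOT

A 7-joint arm with a two-finger parallel gripper is mounted at the origin on the work surface. World frame = base frame: x ahead of the robot, y to its left, z up, the work surface at z = 0. Lengths are in m, angles in rad, forces in N, time in s.
With the tool pointing down it reaches from about 0.425 to 0.95 m from the base axis. Payload 4.7 kg.
Tool frame: the origin (TCP) lies on the mounting face of the last link; the fingertips stand 173 mm ahead of it and the grasp point (between the pads) lies tcp_to_grasp ahead of it (tcp_to_grasp is the distance from the TCP to the grasp point, in m); z points along the fingers, y is the line along which they close (so a half turn about z gives the same grasp; the last joint's range is limited). The gripper opens to 85 mm and grips with 20 to 120 N. Pads are 22 mm wide; open, the fingers measure 114 mm over their backs; the gripper's body (76 mm by 85 mm) begins 54 mm behind the grasp point. The pads swing forward as they close: fully open they stand 13 mm farther back than shut.
Start: joints at [-1.295, 0.469, -0.049, 1.532, 0.024, 1.141, -0.082], TCP at [0.203, 0.644, 0.405] pointing down, gripper open.
Joint ranges: [-2.59, 2.59], [-0.33, 1.99], [-1.39, 1.29], [0.1, 2.45], [-1.04, 4.18], [0.21, 1.99], [-2.66, 2.66]. Speed limits (rad/s): [2.57, 2.57, 3.14, 3.14, 3.14, 3.14, 3.14].

INTERFACE

Orientations are given as a unit quaternion [w, x, y, z].
In Python, from station import * gives the robot as it stands.
- The arm moves only by the tool servo_tool, never from a script. Its argument "moves" is a list of rows, each a list of 6 numbers: the shift along the world's x, y, z in m, then the turn, a rotation vector about the world's x, y, z in degrees. In form: [[x, y, z, ax, ay, az], ...]. A call has 1 to 12 rows; each row is the pose to reach, as a shift and turn from the pose commanded when the call began; what a row does not reach only later rows make up. A row lasts 1/10 s, in which the tool goes at most 50 mm and 8.59 degrees, less where a joint would pass 70% of its speed; a pose out of reach is approached as far as the arm can. A call with a gripper value outside its range is refused whole. "fingers" is the finger opening in m, from 0 to 0.0854, set as the call begins (left out, the last holds). The fingers move at their own pace and stop on an object; "newtons" is the grip in N (left out, the last holds). Time passes only in rows, so rows that repeat a pose let the fingers close. It gives the time, the measured TCP pose, the force, the opening and the grip force at its end, in the units of the state.
- sense(): the state, without advancing time (a new reading comes with each control period).
- read_camera(name): name is "scene" or "top"; returns (picture, depth): 420x560x3 uint8, red, green, blue; 420x560 float32, m along the optical axis (not along the pixel's ray), 0 where there is no reading.
- calibration(name): a dict with "camera_matrix" (3x3 intrinsics, pixels), "rvec" (rotation vector, rad) and "tvec" (3), from world to camera coordinates, as OpenCV has them. Camera axes: x right, y down, z forward; pixel columns grow to the right and rows downward; lengths in m; the calibration is good to about 2 mm. A picture is of the moment at which its call begins. calibration takes no time and is no camera call.
- sign_off(): hands the job in; it is judged then, once.
The state is a dict: "clock": time; "q": joint angles; "qd": joint speeds; "tau": joint torques, N m; "eef_pos": TCP position; "orientation": TCP orientation; "ft_force": force on the tool from outside, world axes, zero at the start; "ft_torque": the same for the moment, N m; "finger_gap": opening from 0.0 (shut) to 1.0 (fully open); "grasp_force": force on a finger pad.
Only numpy, scipy, OpenCV 4.12 (cv2) and the standard library are available. Lean on these libraries where they do the work, as an engineer would, in place of code of your own. Each camera call takes 0.05 s, during which the arm holds its last target. There are 200 camera calls.

TASK

I need the short jar that stands in the middle of the back row of the clear fridge bin: first take the three tall containers around it out of the bin and stand them all on the chopping board, then stand the short jar on the breakfast tray. After that put each tall container back upright in the very place in the bin where it stood before, leaving the board empty. Do not drop or topple anything, and leave the low pot and tin in the bin and the egg cup on the tray where they are.

Things in the scene. Friction and masses are not known exactly. Their poses are not given: they have to be found in the camera images.
- fridge_bin: Clear plastic fridge bin, open top, 178 (x) x 254 (y) x 75 mm high, walls and floor 4 mm, fixed. Origin: centre of its underside; x from its front (pull lip, 23 mm, towards the robot) to its back, y left, z up. Two rows of three, 74 mm apart, columns 77 mm: back row (x +37) tall, short jar, tall; front row (x -37) low, tall, low; gaps about 5 to 20 mm. Which tall and which low stands where varies.
- milk_bottle: White plastic milk bottle, the tallest: 168 mm high, round body 64 mm across up to 105 mm, shoulder to a 33 mm neck, at the top a white screw cap 39 mm across from 148 to 168 mm. About 0.3 to 0.55 kg. One of the three tall containers. Origin at the centre of its underside, z up.
- tall_jar: Tall straight round glass jar of mushrooms (beige), 150 mm high, 62 mm across nearly to the top, metal lid 60 mm across and 13 mm high. About 0.3 to 0.6 kg. One of the three tall containers. Origin at the centre of its underside, z up.
- square_bottle: Square bottle of tomato sauce (red-brown, paper label), 160 mm high: square body 56 x 56 mm (x and y along its sides) up to 110 mm, round neck 38 mm across from 128 to 142 mm, metal cap 44 mm across from 142 to 160 mm. About 0.3 to 0.6 kg. One of the three tall containers. Origin at the centre of its underside, z up.
- short_jar: The wanted thing: short wide round glass jar of olives (olive green), 62 mm high, 66 mm across, metal lid 64 mm across and 14 mm high. In the middle of the bin's back row, so low between the tall ones that there is no room beside it for fingers or gripper until they are out. About 0.17 to 0.33 kg. Origin at the centre of its underside, z up.
- board: Dark wooden chopping board, 340 (x) x 140 (y) x 16 mm thick, fixed, to the left or right of the bin: the side area for the three tall containers. Origin at the centre of its underside, x along its length, z up.
- tray: Wooden breakfast tray, outside 300 (x) x 200 (y) mm, floor 8 mm thick, rim 18 mm high and 8 mm thick, fixed, on the other side of the bin. Origin at the centre of its underside, x along its length and away from the robot, z up. An egg cup stands near its +x end; the middle and the -x end are free.
- yoghurt_pot: Low white plastic pot, 54 mm high, widening from 44 to 60 mm across, in a front corner of the bin. Stays where it is. Origin at the centre of its underside, z up.
- fish_tin: Low round steel tin, 38 mm high, 60 mm across, in the other front corner of the bin. Stays where it is. Origin at the centre of its underside, z up.
- egg_cup: White egg cup with a brown egg in it, 68 mm high together, 48 mm across, near the +x end of the tray. Stays where it is. Origin at the centre of its underside, z up.

How it is judged:
By the outcome, as a careful person would: the job done as asked, in the order asked, and still so for the second after the job is handed in, with the robot touching nothing.
It also fails if it takes over 141 s, if anything falls off the work surface, if the arm or the gripper's body presses on something with over 40 N, if the wrist force passes 120 N, or if a joint passes its speed limit or range.

## Working session

There is one attempt and no reset: what is moved stays moved. The work goes in short steps, Python scripts to look and compute and a tool call to move; the robot and the scene stay as the last step left them, time stands still between calls to the robot, and variables do not carry over. Pictures are saved under pics/ and viewed, at most 14 in all, crops included, and the job is handed in when it is done.

Besides the shell and the picture viewer there is one more tool, called after "Call:" as name(argument=value, ...), one argument or row to a line, values as JSON. servo_tool: Moves the arm, as the interface text tells. Its arguments: {"type":"object","properties":{"moves":{"type":"array","items":{"type":"array","items":{"type":"number"}}},"fingers":{"type":"number"},"newtons":{"type":"number"}},"required":["moves"]}

```bash
ls; mkdir -p pics; python3 - <<'E'
from station import *
import cv2,numpy as np
for n in("scene","top"):
    p,d=read_camera(n); cv2.imwrite(f"pics/{n}0.png",p[:,:,::-1]); np.savez(f"pics/{n}0.npz",p=p,d=d)
    print(n,calibration(n))
s=sense();print(s)
try: print(tcp_to_grasp)
except Exception as e: print(e)
E
```

```text
pics
scene {'camera_matrix': array([[410.98918275,   0.        , 279.66590498],
       [  0.        , 410.98918275, 204.68460227],
       [  0.        ,   0.        ,   1.        ]]), 'rvec': array([ 1.54908434,  1.84088857, -0.92747658]), 'tvec': array([ 0.09161925, -0.28896319,  1.46972796])}
top {'camera_matrix': array([[387.90095033,   0.        , 283.19540546],
       [  0.        , 387.90095033, 201.84958002],
       [  0.        ,   0.        ,   1.        ]]), 'rvec': array([ 1.92063075, -2.30651378,  0.23792018]), 'tvec': array([0.09684896, 0.5622202 , 0.76614433])}
{'clock': 0.1, 'q': array([-1.2949239 ,  0.46939267, -0.04860819,  1.53355199,  0.02408145,
        1.14096726, -0.08228206]), 'qd': array([-0.00047711, -0.00158132,  0.00038223, -0.00391198, -0.00112942,
        0.000647  , -0.00149559]), 'tau': array([ 3.07796799e-04, -5.11515248e+01, -4.70643234e-02, -2.38390106e+01,
        1.07620066e-02,  4.38545583e-03, -6.41430290e-06]), 'eef_pos': array([0.20245723, 0.64370836, 0.40375414]), 'orientation': array([-1.14296682e-04,  1.51772091e-01,  9.88415135e-01, -8.59798116e-04]), 'ft_force': array([-0.94193547, -0.17742712,  0.24665904]), 'ft_torque': array([-0.00874007,  0.01747849, -0.04263958]), 'grasp_force': 0.0, 'finger_gap': 0.9996661623759001}
0.1547
```

View pics/scene0.png

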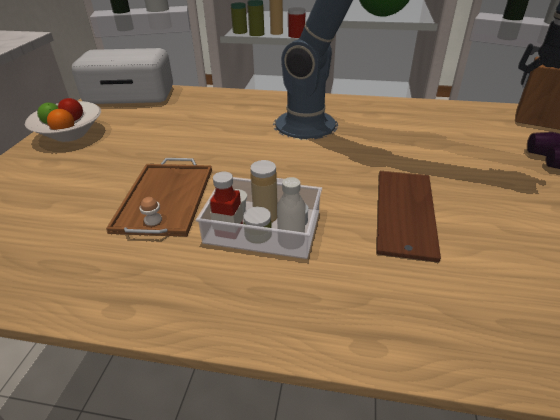

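View pics/top0.png

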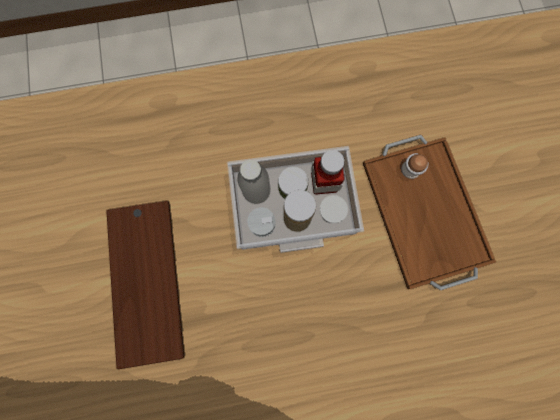

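The top view shows the milk cap at (250,170), the square bottle's cap at (332,162), the tall jar's lid at (299,206) and the short jar's lid at (293,182). The tin is at (261,221) and the yoghurt pot at (334,208). The board is at about (145,285) on the robot's left, the tray at about (430,213), and the egg cup at (416,165). The scene view agrees with this.

```bash
cat > h.py <<'E'
import cv2,numpy as np
from station import *
def cam(n):
    c=calibration(n);K=c["camera_matrix"];R=cv2.Rodrigues(c["rvec"])[0];t=c["tvec"].ravel();return K,R,t
def ray(n,uv,z):
    K,R,t=cam(n);d=np.linalg.inv(K)@np.array([uv[0],uv[1],1.]);d=R.T@d;o=-R.T@t
    return o+d*(z-o[2])/d[2]
def cloud(n,d):
    K,R,t=cam(n);v,u=np.indices(d.shape)
    P=np.stack([(u-K[0,2])*d/K[0,0],(v-K[1,2])*d/K[1,1],d],-1)
    W=(P-t)@R; W[d==0]=np.nan; return W
def blob(m,near,r=25):
    n,l,s,c=cv2.connectedComponentsWithStats(m.astype(np.uint8))
    k=min((i for i in range(1,n) if s[i,4]>20),key=lambda i:np.hypot(*(c[i]-near)))
    return l==k
def tops(n,p_d,items):
    W=cloud(n,p_d)
    for name,uv,z,D in items:
        m=(abs(W[...,2]-z)<.006)
        v,u=np.indices(m.shape);m&=np.hypot(u-uv[0],v-uv[1])<24
        m=blob(m,uv);cs=np.concatenate(cv2.findContours(m.astype(np.uint8),0,1)[0])
        (cx,cy),r=cv2.minEnclosingCircle(cs);M=cv2.moments(m.astype(np.uint8),True)
        e=ray(n,(M['m10']/M['m00'],M['m01']/M['m00']),z)
        q=W[m]; print(name,"area dia",2*np.sqrt(m.sum()/np.pi)*np.median(p_d[m])/cam(n)[0][0,0],"want",D,"ray",e.round(4),"circ",ray(n,(cx,cy),z).round(4),"depthmed",np.nanmedian(q,0).round(4))
E
python3 - <<'E'
from h import *
d=np.load("pics/top0.npz");p,d=d["p"],d["d"]
tops("top",d,[("milk",(250,170),.172,.039),("square",(332,162),.164,.044),("tall",(299,206),.154,.060),("short",(293,182),.066,.064),("tin",(261,221),.042,.06),("yog",(334,208),.058,.06)])
ds=np.load("pics/scene0.npz")["d"]
tops("scene",ds,[("milk",(291,183),.172,.039),("square",(223,180),.164,.044),("tall",(264,168),.154,.060)])
W=cloud("top",d);print("table z",np.nanmedian(W[300:340,220:260,2]))
def rect(m,near,z,name):
    m=blob(m,near);r=cv2.minAreaRect(np.concatenate(cv2.findContours(m.astype(np.uint8),0,1)[0]))
    b=np.array([ray("top",c,z) for c in cv2.boxPoints(r)])
    e=b-np.roll(b,1,0);L=np.linalg.norm(e,axis=1)
    print(name,"centre",b.mean(0).round(4),"sides",L.round(3),"ang",np.degrees(np.arctan2(e[:,1],e[:,0])).round(1));print(b.round(3))
g=p.astype(int)
rect((g.sum(2)<200)&(np.indices(d.shape)[0]<372)&(np.indices(d.shape)[1]<195)&(np.indices(d.shape)[0]>190),(145,285),.016,"board")
rect((abs(W[...,2]-.018)<.012)&(np.indices(d.shape)[1]>358)&(np.indices(d.shape)[0]<295),(440,240),.018,"tray")
u=np.indices(d.shape)
rect((abs(W[...,2]-.075)<.008)&(u[1]>215)&(u[1]<370)&(u[0]>135)&(u[0]<260),(300,195),.075,"bin rim")
# square bottle body orientation in red mask
m=(g[...,0]>70)&(g[...,1]<40)&(u[1]>305)&(u[1]<350)&(u[0]<200)&(u[0]>145)
print(m.sum())
W=cloud("scene",ds);print("board scene z",W[215,405],"tray",W[190,165])
big=cv2.resize(p[135:260,215:375][:,:,::-1],None,fx=5,fy=5,interpolation=cv2.INTER_CUBIC);cv2.imwrite("pics/c.png",big[:600])
E
```

```text
milk area dia 0.03871821289507587 want 0.039 ray [0.619  0.0468 0.172 ] circ [0.6187 0.0469 0.172 ] depthmed [0.619  0.0467 0.1722]
square area dia 0.043249894590235 want 0.044 ray [ 0.61   -0.1079  0.164 ] circ [ 0.6097 -0.1082  0.164 ] depthmed [ 0.6099 -0.1078  0.1643]
tall area dia 0.059056839310033644 want 0.06 ray [ 0.5397 -0.0321  0.154 ] circ [ 0.5396 -0.032   0.154 ] depthmed [ 0.5398 -0.0319  0.1544]
short area dia 0.05993049648229115 want 0.064 ray [ 0.6133 -0.0352  0.066 ] circ [ 0.6106 -0.0355  0.066 ] depthmed [ 0.6128 -0.035   0.0662]
tin area dia 0.05967526164130832 want 0.06 ray [0.5422 0.0468 0.042 ] circ [0.5421 0.0467 0.042 ] depthmed [0.5419 0.0469 0.0426]
yog area dia 0.05918461775947285 want 0.06 ray [ 0.5369 -0.1087  0.058 ] circ [ 0.5367 -0.1088  0.058 ] depthmed [ 0.5369 -0.1088  0.0584]
milk area dia 0.03236568617161687 want 0.039 ray [0.625  0.0478 0.172 ] circ [0.6239 0.0474 0.172 ] depthmed [0.6243 0.0481 0.1717]
square area dia 0.035824052889753 want 0.044 ray [ 0.6163 -0.1068  0.164 ] circ [ 0.6181 -0.1056  0.164 ] depthmed [ 0.6152 -0.1072  0.1637]
tall area dia 0.04711979946219015 want 0.06 ray [ 0.5466 -0.0311  0.154 ] circ [ 0.5469 -0.0309  0.154 ] depthmed [ 0.5465 -0.0311  0.1539]
table z 0.0008997531313724537
board centre [0.4628 0.3175 0.016 ] sides [0.345 0.153 0.345 0.141] ang [ -0.4 -95.5 177.5  84.1]
[[0.643 0.389 0.016]
 [0.628 0.237 0.016]
 [0.283 0.252 0.016]
 [0.298 0.392 0.016]]
tray centre [ 0.5044 -0.3198  0.018 ] sides [0.342 0.218 0.349 0.201] ang [   7.7  -78.8 -175.    99.5]
[[ 0.655 -0.194  0.018]
 [ 0.697 -0.408  0.018]
 [ 0.349 -0.438  0.018]
 [ 0.316 -0.24   0.018]]
bin rim centre [ 0.5669 -0.0318  0.075 ] sides [0.205 0.274 0.207 0.26 ] ang [ -1.6 -92.6 174.6  87. ]
[[ 0.676  0.099  0.075]
 [ 0.663 -0.175  0.075]
 [ 0.457 -0.155  0.075]
 [ 0.471  0.104  0.075]]
213
board scene z [0.49526342 0.31553637 0.01542335] tray [ 0.47867673 -0.32930971  0.00944673]
```

View pics/c.png

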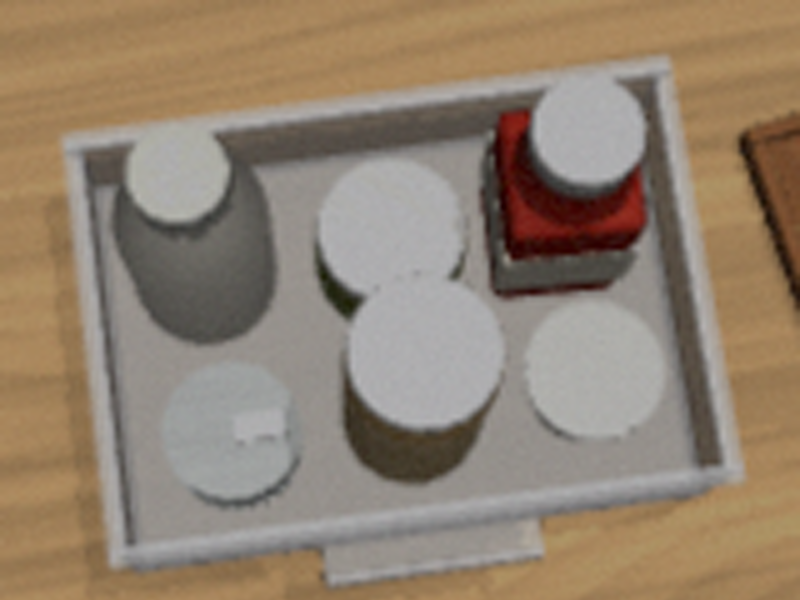

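The crop shows that the square bottle stands nearly parallel to the bin and that all the gaps match the description. The heights, sizes and spacings measured agree with the task. I'll start with the milk bottle.

Call:
servo_tool(
  moves=[
    [0.417,-0.597,0,0,0,14.5],
    [0.417,-0.597,0,0,0,14.5],
    [0.417,-0.597,0,0,0,14.5],
    [0.417,-0.597,0,0,0,14.5],
    [0.417,-0.597,0,0,0,14.5],
    [0.417,-0.597,0,0,0,14.5],
    [0.417,-0.597,0,0,0,14.5],
    [0.417,-0.597,0,0,0,14.5],
    [0.417,-0.597,0,0,0,14.5],
    [0.417,-0.597,0,0,0,14.5],
    [0.417,-0.597,0,0,0,14.5],
    [0.417,-0.597,0,0,0,14.5],
  ],
  fingers=0.065,
  newtons=60,
)

```text
clock: 1.3
eef_pos: [0.5468, 0.1501, 0.4046]
orientation: [-0.0, 0.026, 1.0, 0.0]
ft_force: [0.4, 0.6, -0.5]
finger_gap: 0.763
grasp_force: 0.0
```

```bash
cat > st.py <<'E'
from h import *
from scipy.spatial.transform import Rotation as Ro
s=sense();q=s["orientation"];R=Ro.from_quat(np.r_[q[1:],q[0]]).as_matrix()
print(s["clock"],s["eef_pos"].round(4),"toolz",R[:,2].round(3),"tooly",R[:,1].round(3),"gap",s["finger_gap"],"gf",s["grasp_force"],s["ft_force"].round(1))
E
python3 st.py; python3 - <<'E'
from h import *
K,R,t=cam("scene");print((-R.T@t).round(3)); print("egg",ray("top",(418,163),.065).round(3))
E
```

```text
1.3 [0.5468 0.1501 0.4046] toolz [-0.  0. -1.] tooly [0.052 0.999 0.   ] gap 0.7628006102814346 gf 0.0 [ 0.4  0.6 -0.5]
[1.336 0.163 0.664]
egg [ 0.6   -0.307  0.065]
```

Call:
servo_tool(
  moves=[
    [0.036,-0.051,0,0,0,0],
    [0.066,-0.094,0,0,0,0],
    [0.0735,-0.1045,0,0,0,0],
    [0.0735,-0.1045,-0.02,0,0,0],
    [0.0735,-0.1045,-0.055,0,0,0],
    [0.0735,-0.1045,-0.08,0,0,0],
    [0.0735,-0.1045,-0.089,0,0,0],
    [0.0735,-0.1045,-0.089,0,0,0],
    [0.0735,-0.1045,-0.089,0,0,0],
  ],
)

```text
clock: 2.2
eef_pos: [0.6201, 0.0476, 0.3168]
orientation: [0.001, 0.026, 1.0, 0.0]
ft_force: [0.2, -0.2, 0.1]
finger_gap: 0.763
grasp_force: 0.0
```

```bash
python3 st.py;python3 - <<'E'
from h import *
p,d=read_camera("scene");cv2.imwrite("pics/s1.png",cv2.resize(p[110:260,190:350][:,:,::-1],None,fx=4,fy=4))
E
```

```text
2.2 [0.6201 0.0476 0.3168] toolz [ 0.002  0.    -1.   ] tooly [0.052 0.999 0.   ] gap 0.7634892106050892 gf 0.0 [ 0.2 -0.2  0.1]
```

View pics/s1.png

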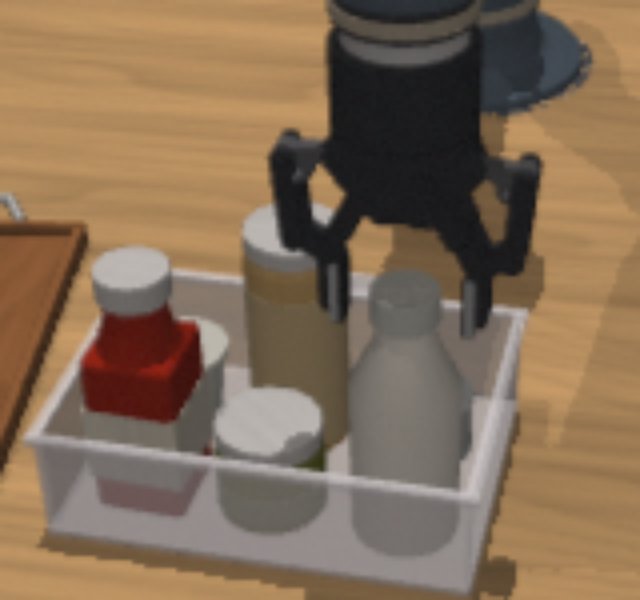

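The fingers straddle the milk cap and are centred on it at crop column 404. Closing now.

Call:
servo_tool(
  moves=[
    [0,0,0,0,0,0],
    [0,0,0,0,0,0],
    [0,0,0,0,0,0],
    [0,0,0,0,0,0],
    [0,0,0,0,0,0],
    [0,0,0,0,0,0],
    [0,0,0,0,0,0],
    [0,0,0,0,0,0],
  ],
  fingers=0.02,
)

```text
clock: 3.05
eef_pos: [0.6201, 0.0477, 0.3173]
orientation: [0.001, 0.026, 1.0, 0.0]
ft_force: [-1.5, 0.6, 6.0]
finger_gap: 0.441
grasp_force: 60.3
```

Call:
servo_tool(
  moves=[
    [0,0,0.012,0,0,0],
    [0,0,0.04,0,0,0],
    [0,0,0.075,0,0,0],
    [0,0,0.105,0,0,0],
    [-0.006,0.008,0.12,0,0,0],
    [-0.02,0.024,0.125,0,0,0],
    [-0.04,0.05,0.125,0,0,0],
    [-0.065,0.08,0.125,0,0,0],
    [-0.09,0.111,0.125,0,0,0],
    [-0.115,0.142,0.125,0,0,0],
    [-0.14,0.172,0.125,0,0,0],
    [-0.165,0.202,0.125,0,0,0],
  ],
)

```text
clock: 4.25
eef_pos: [0.4522, 0.2507, 0.4395]
orientation: [-0.001, 0.025, 1.0, -0.001]
ft_force: [0.2, 0.6, -4.7]
finger_gap: 0.438
grasp_force: 61.1
```

Call:
servo_tool(
  moves=[
    [-0.022,0.028,0,0,0,0],
    [-0.04,0.05,-0.005,0,0,0],
    [-0.05,0.062,-0.02,0,0,0],
    [-0.055,0.068,-0.045,0,0,0],
    [-0.055,0.068,-0.07,0,0,0],
    [-0.055,0.068,-0.09,0,0,0],
    [-0.055,0.068,-0.1,0,0,0],
    [-0.055,0.068,-0.105,0,0,0],
    [-0.055,0.068,-0.105,0,0,0],
  ],
)

```text
clock: 5.15
eef_pos: [0.3994, 0.3175, 0.3354]
orientation: [-0.0, 0.026, 1.0, -0.0]
ft_force: [-0.4, 0.9, -4.3]
finger_gap: 0.438
grasp_force: 61.0
```

```bash
python3 st.py;python3 - <<'E'
from h import *
p,d=read_camera("scene");cv2.imwrite("pics/s2.png",cv2.resize(p[80:270,190:450][:,:,::-1],None,fx=3,fy=3))
E
```

```text
5.15 [0.3994 0.3175 0.3354] toolz [-0.001 -0.001 -1.   ] tooly [ 0.052  0.999 -0.001] gap 0.43774326211484177 gf 61.03198170661926 [-0.4  0.9 -4.3]
```

View pics/s2.png

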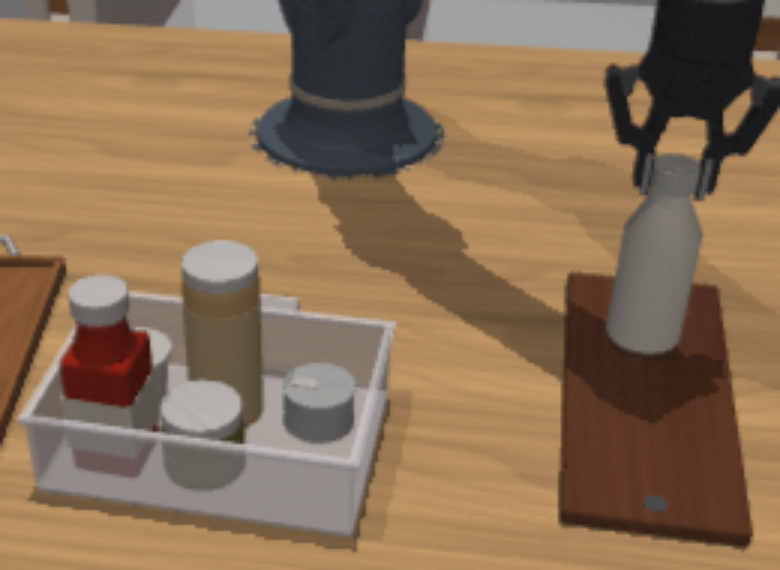

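The milk hangs upright just above the board at crop (650,340), with its whole base over the board. Next I lower it, watching the force.

Call:
servo_tool(
  moves=[
    [0,0,-0.003,0,0,0],
    [0,0,-0.005,0,0,0],
    [0,0,-0.007,0,0,0],
    [0,0,-0.008,0,0,0],
    [0,0,-0.008,0,0,0],
  ],
)

```text
clock: 5.7
eef_pos: [0.4, 0.3178, 0.3293]
orientation: [0.001, 0.026, 1.0, 0.001]
ft_force: [-1.7, -0.8, 4.0]
finger_gap: 0.44
grasp_force: 62.4
```

Call:
servo_tool(
  moves=[
    [0,0,0,0,0,0],
    [0,0,0,0,0,0],
    [0,0,0,0,0,0],
    [0,0,0,0,0,0],
    [0,0,0.015,0,0,0],
    [0,0,0.045,0,0,0],
    [0,0,0.073,0,0,0],
    [0.02,-0.04,0.075,0,0,0],
    [0.04,-0.08,0.075,0,0,0],
    [0.06,-0.121,0.075,0,0,0],
    [0.08,-0.161,0.075,0,0,0],
    [0.1,-0.202,0.075,0,0,0],
  ],
  fingers=0.065,
)

```text
clock: 6.9
eef_pos: [0.5001, 0.1139, 0.4029]
orientation: [0.0, 0.026, 1.0, 0.0]
ft_force: [0.3, 0.9, -0.1]
finger_gap: 0.758
grasp_force: 0.0
```

Call:
servo_tool(
  moves=[
    [0.02,-0.04,0,0,0,0],
    [0.04,-0.081,0,0,0,0],
    [0.06,-0.121,0,0,0,0],
    [0.08,-0.161,0,0,0,0],
    [0.1,-0.202,0,0,0,0],
    [0.111,-0.2235,0,0,0,0],
    [0.111,-0.2235,-0.025,0,0,0],
    [0.111,-0.2235,-0.06,0,0,0],
    [0.111,-0.2235,-0.083,0,0,0],
    [0.111,-0.2235,-0.091,0,0,0],
    [0.111,-0.2235,-0.091,0,0,0],
    [0.111,-0.2235,-0.091,0,0,0],
  ],
)

```text
clock: 8.1
eef_pos: [0.6112, -0.1081, 0.3129]
orientation: [0.001, 0.026, 1.0, -0.0]
ft_force: [0.2, -1.0, 0.6]
finger_gap: 0.764
grasp_force: 0.0
```

```bash
python3 st.py;python3 - <<'E'
from h import *
p,d=read_camera("scene");cv2.imwrite("pics/s3.png",cv2.resize(p[80:270,150:420][:,:,::-1],None,fx=2.9,fy=2.9))
E
```

```text
8.1 [ 0.6112 -0.1081  0.3129] toolz [ 0.002 -0.    -1.   ] tooly [ 0.052  0.999 -0.   ] gap 0.7637026976377433 gf 0.0 [ 0.2 -1.   0.6]
```

View pics/s3.png

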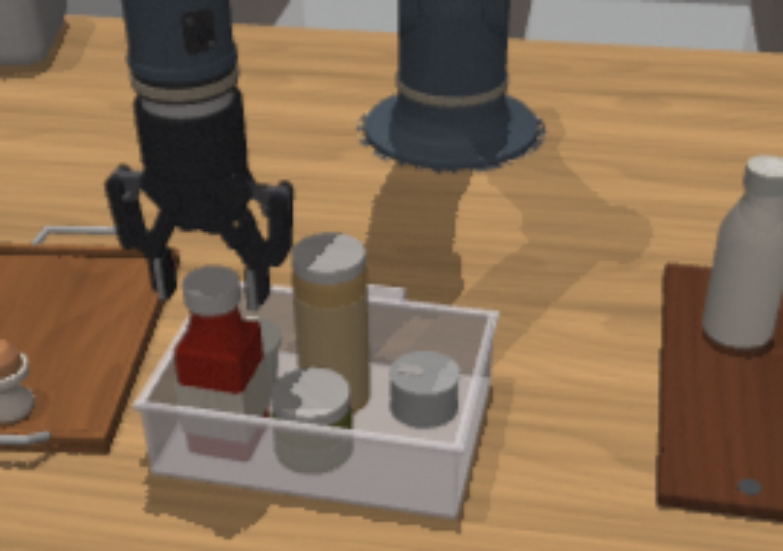

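Milk stands upright on the board at crop (745,290). The fingers are centred on the square bottle's cap at crop (211,290).

Call:
servo_tool(
  moves=[
    [0,0,0,0,0,0],
    [0,0,0,0,0,0],
    [0,0,0,0,0,0],
    [0,0,0,0,0,0],
    [0,0,0,0,0,0],
    [0,0,0,0,0,0],
    [0,0,0,0,0,0],
  ],
  fingers=0.025,
  newtons=70,
)

```text
clock: 8.85
eef_pos: [0.6112, -0.1079, 0.3135]
orientation: [0.001, 0.026, 1.0, 0.0]
ft_force: [-0.3, 0.6, 6.5]
finger_gap: 0.493
grasp_force: 70.6
```

Call:
servo_tool(
  moves=[
    [0,0,0.01,0,0,0],
    [0,0,0.035,0,0,0],
    [0,0,0.07,0,0,0],
    [0,0,0.105,0,0,0],
    [0,0,0.14,0,0,0],
    [0,0,0.165,0,0,0],
    [-0.002,0.007,0.175,0,0,0],
    [-0.007,0.025,0.175,0,0,0],
    [-0.014,0.05,0.175,0,0,0],
    [-0.023,0.082,0.175,0,0,0],
    [-0.034,0.119,0.175,0,0,0],
    [-0.045,0.157,0.175,0,0,0],
  ],
)

```text
clock: 10.05
eef_pos: [0.5643, 0.0505, 0.4851]
orientation: [-0.002, 0.026, 1.0, -0.0]
ft_force: [1.2, 1.1, -3.2]
finger_gap: 0.493
grasp_force: 71.6
```

Call:
servo_tool(
  moves=[
    [-0.011,0.038,0,0,0,0],
    [-0.022,0.076,0,0,0,0],
    [-0.033,0.115,0,0,0,0],
    [-0.044,0.154,0,0,0,0],
    [-0.055,0.192,0,0,0,0],
    [-0.064,0.226,0,0,0,0],
    [-0.072,0.252,-0.005,0,0,0],
    [-0.076,0.267,-0.02,0,0,0],
    [-0.076,0.269,-0.05,0,0,0],
    [-0.076,0.269,-0.085,0,0,0],
    [-0.076,0.269,-0.12,0,0,0],
    [-0.076,0.269,-0.14,0,0,0],
  ],
)

```text
clock: 11.25
eef_pos: [0.4883, 0.3162, 0.3418]
orientation: [-0.003, 0.026, 1.0, -0.003]
ft_force: [0.7, -0.9, -4.2]
finger_gap: 0.493
grasp_force: 71.6
```

Call:
servo_tool(
  moves=[
    [0,0,-0.008,0,0,0],
    [0,0,-0.013,0,0,0],
    [0,0,-0.017,0,0,0],
    [0,0,-0.02,0,0,0],
    [0,0,-0.022,0,0,0],
    [0,0,-0.022,0,0,0],
  ],
)

```text
clock: 11.85
eef_pos: [0.4898, 0.3182, 0.3256]
orientation: [0.001, 0.026, 1.0, 0.001]
ft_force: [0.3, 0.2, -1.6]
finger_gap: 0.492
grasp_force: 71.9
```

Call:
servo_tool(
  moves=[
    [0,0,-0.001,0,0,0],
    [0,0,-0.0015,0,0,0],
    [0,0,-0.0015,0,0,0],
  ],
)

```text
clock: 12.15
eef_pos: [0.4901, 0.3184, 0.3256]
orientation: [0.001, 0.026, 1.0, 0.001]
ft_force: [-1.3, -0.6, 7.1]
finger_gap: 0.489
grasp_force: 73.0
```

Call:
servo_tool(
  moves=[
    [0,0,0,0,0,0],
    [0,0,0,0,0,0],
    [0,0,0,0,0,0],
    [0,0,0,0,0,0],
    [0,0,0.015,0,0,0],
    [0,0,0.045,0,0,0],
    [0.002,-0.01,0.075,0,0,0],
    [0.008,-0.05,0.078,0,0,0],
    [0.014,-0.095,0.078,0,0,0],
    [0.02,-0.14,0.078,0,0,0],
    [0.026,-0.185,0.078,0,0,0],
    [0.032,-0.23,0.078,0,0,0],
  ],
  fingers=0.066,
)

```text
clock: 13.35
eef_pos: [0.5215, 0.0862, 0.4013]
orientation: [0.0, 0.026, 1.0, 0.0]
ft_force: [1.0, 0.2, 1.0]
finger_gap: 0.776
grasp_force: 0.0
```

Call:
servo_tool(
  moves=[
    [0.007,-0.04,0,0,0,0],
    [0.013,-0.08,0,0,0,0],
    [0.018,-0.11,0,0,0,0],
    [0.0185,-0.119,0,0,0,0],
    [0.0185,-0.119,-0.02,0,0,0],
    [0.0185,-0.119,-0.04,0,0,0],
    [0.0185,-0.119,-0.04,0,0,0],
  ],
  fingers=0.085,
)

```text
clock: 14.05
eef_pos: [0.5391, -0.0298, 0.3587]
orientation: [-0.003, 0.025, 1.0, 0.0]
ft_force: [-0.3, 1.1, 0.3]
finger_gap: 0.995
grasp_force: 0.0
```

```bash
python3 st.py;python3 - <<'E'
from h import *
p,d=read_camera("scene");cv2.imwrite("pics/s4.png",cv2.resize(p[80:270,180:450][:,:,::-1],None,fx=2.9,fy=2.9))
E
```

```text
14.05 [ 0.5391 -0.0298  0.3587] toolz [-0.006  0.    -1.   ] tooly [0.05  0.999 0.   ] gap 0.9950377546203184 gf 0.0 [-0.3  1.1  0.3]
```

View pics/s4.png

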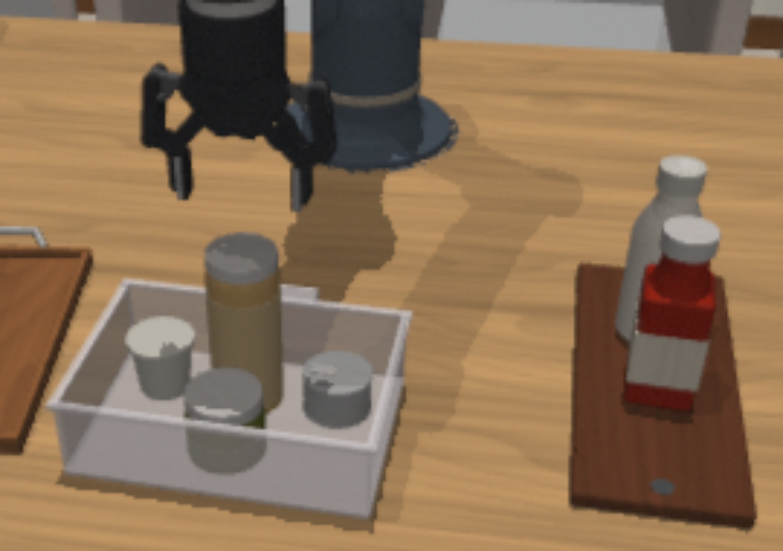

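Both bottles stand upright on the board, and the open fingers are centred over the tall jar at crop column 241. Going down to grip it.

Call:
servo_tool(
  moves=[
    [0,0,-0.02,0,0,0],
    [0,0,-0.045,0,0,0],
    [0,0,-0.07,0,0,0],
    [0,0,-0.085,0,0,0],
    [0,0,-0.09,0,0,0],
    [0,0,-0.09,0,0,0],
  ],
)

```text
clock: 14.7
eef_pos: [0.5404, -0.0305, 0.2716]
orientation: [0.0, 0.025, 1.0, 0.0]
ft_force: [-0.4, 0.1, 0.4]
finger_gap: 0.994
grasp_force: 0.0
```

Call:
servo_tool(
  moves=[
    [0,0,0,0,0,0],
    [0,0,0,0,0,0],
    [0,0,0,0,0,0],
    [0,0,0,0,0,0],
    [0,0,0,0,0,0],
    [0,0,0,0,0,0],
    [0,0,0,0,0,0],
  ],
  fingers=0.045,
)

```text
clock: 15.4
eef_pos: [0.541, -0.0312, 0.2731]
orientation: [0.002, 0.026, 1.0, 0.0]
ft_force: [0.2, -0.4, 6.1]
finger_gap: 0.708
grasp_force: 76.2
```

Call:
servo_tool(
  moves=[
    [0,0,0.01,0,0,0],
    [0,0,0.035,0,0,0],
    [0,0,0.07,0,0,0],
    [0,0,0.105,0,0,0],
    [0,0.005,0.125,0,0,0],
    [0.002,0.02,0.13,0,0,0],
    [0.005,0.045,0.13,0,0,0],
    [0.009,0.08,0.13,0,0,0],
    [0.013,0.118,0.13,0,0,0],
    [0.018,0.157,0.13,0,0,0],
    [0.022,0.196,0.13,0,0,0],
    [0.026,0.234,0.13,0,0,0],
  ],
)

```text
clock: 16.6
eef_pos: [0.5655, 0.2045, 0.4012]
orientation: [-0.001, 0.026, 1.0, -0.0]
ft_force: [1.0, -0.9, -3.2]
finger_gap: 0.701
grasp_force: 76.9
```

Call:
servo_tool(
  moves=[
    [0.004,0.037,0,0,0,0],
    [0.008,0.07,0,0,0,0],
    [0.011,0.095,-0.005,0,0,0],
    [0.013,0.11,-0.02,0,0,0],
    [0.0135,0.1155,-0.045,0,0,0],
    [0.0135,0.1155,-0.075,0,0,0],
    [0.0135,0.1155,-0.097,0,0,0],
    [0.0135,0.1155,-0.108,0,0,0],
    [0.0135,0.1155,-0.113,0,0,0],
    [0.0135,0.1155,-0.116,0,0,0],
    [0.0135,0.1155,-0.1175,0,0,0],
    [0.0135,0.1155,-0.1175,0,0,0],
  ],
)

```text
clock: 17.8
eef_pos: [0.5801, 0.3184, 0.2852]
orientation: [0.001, 0.026, 1.0, 0.001]
ft_force: [0.1, -1.1, -0.6]
finger_gap: 0.707
grasp_force: 77.1
```

Call:
servo_tool(
  moves=[
    [0,0,-0.001,0,0,0],
    [0,0,-0.0015,0,0,0],
    [0,0,-0.0015,0,0,0],
  ],
)

```text
clock: 18.1
eef_pos: [0.5803, 0.3183, 0.2852]
orientation: [0.001, 0.026, 1.0, 0.001]
ft_force: [-1.7, -2.7, 8.8]
finger_gap: 0.705
grasp_force: 78.1
```

Call:
servo_tool(
  moves=[
    [0,0,0,0,0,0],
    [0,0,0,0,0,0],
    [0,0,0,0,0,0],
    [0,0,0,0,0,0],
    [0,0,0.015,0,0,0],
    [0,0,0.04,0,0,0],
    [0,0,0.07,0,0,0],
    [0,0,0.09,0,0,0],
    [0,-0.04,0.095,0,0,0],
    [0,-0.08,0.095,0,0,0],
    [0,-0.12,0.095,0,0,0],
    [0,-0.12,0.095,0,0,0],
  ],
  fingers=0.085,
)

```text
clock: 19.3
eef_pos: [0.5806, 0.1912, 0.3788]
orientation: [0.001, 0.031, 1.0, -0.002]
ft_force: [0.4, -0.3, 0.6]
finger_gap: 0.998
grasp_force: 0.0
```

```bash
python3 st.py;python3 - <<'E'
from h import *
p,d=read_camera("scene");cv2.imwrite("pics/s5.png",cv2.resize(p[80:270,150:450][:,:,::-1],None,fx=2.6,fy=2.6))
tops("scene",d,[("short",(257,217),.066,.064)])
p,d=read_camera("top");cv2.imwrite("pics/t5.png",p[:,:,::-1])
tops("top",d,[("short",(293,182),.066,.064)])
E
```

```text
19.3 [0.5806 0.1912 0.3788] toolz [ 0.002 -0.004 -1.   ] tooly [ 0.062  0.998 -0.003] gap 0.9977478979223983 gf 0.0 [ 0.4 -0.3  0.6]
short area dia 0.05310986665066221 want 0.064 ray [ 0.6169 -0.0339  0.066 ] circ [ 0.6167 -0.0341  0.066 ] depthmed [ 0.6168 -0.0338  0.0658]
short area dia 0.06284418714909859 want 0.064 ray [ 0.6109 -0.0353  0.066 ] circ [ 0.6106 -0.0355  0.066 ] depthmed [ 0.611  -0.0353  0.0662]
```

View pics/s5.png

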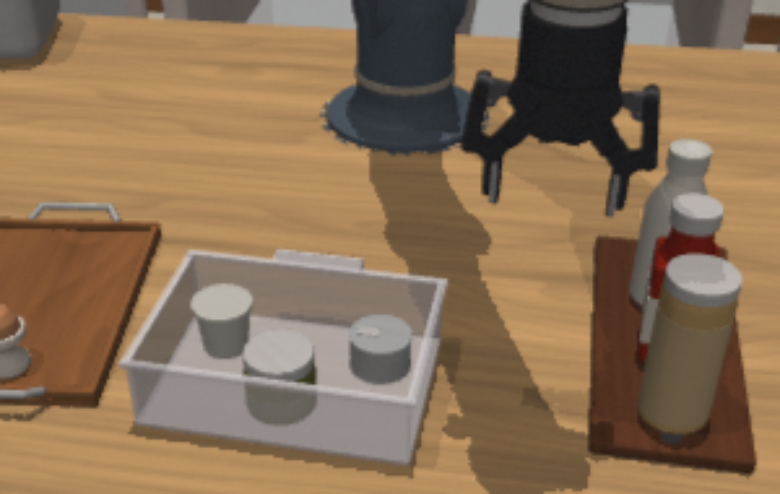

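View pics/t5.png

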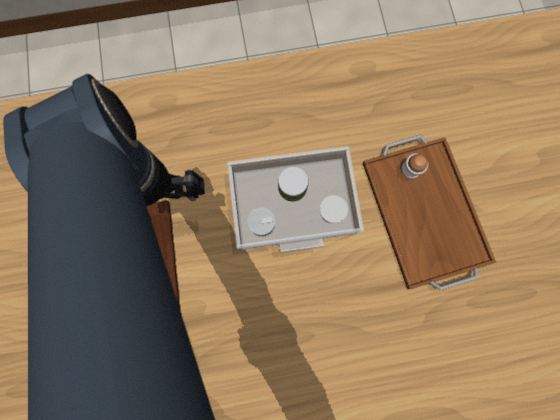

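All three tall containers stand upright on the board and the short jar is free, at (293,182) in the top view. Now I go for the short jar.

Call:
servo_tool(
  moves=[
    [0.006,-0.04,0,0,0,0],
    [0.012,-0.085,0,0,0,0],
    [0.018,-0.13,0,0,0,0],
    [0.024,-0.175,0,0,0,0],
    [0.029,-0.215,0,0,0,0],
    [0.0315,-0.233,0,0,0,0],
    [0.0315,-0.233,-0.03,0,0,0],
    [0.0315,-0.233,-0.07,0,0,0],
    [0.0315,-0.233,-0.09,0,0,0],
    [0.0315,-0.233,-0.09,0,0,0],
    [0.0315,-0.233,-0.09,0,0,0],
  ],
)

```text
clock: 20.5
eef_pos: [0.6119, -0.0332, 0.2879]
orientation: [0.0, 0.025, 1.0, 0.0]
ft_force: [0.4, 0.3, 0.3]
finger_gap: 1.001
grasp_force: 0.0
```

Call:
servo_tool(
  moves=[
    [0,0,-0.02,0,0,0],
    [0,0,-0.04,0,0,0],
    [0,0,-0.06,0,0,0],
    [0,0,-0.08,0,0,0],
    [0,0,-0.09,0,0,0],
    [0,0,-0.091,0,0,0],
    [0,0,-0.091,0,0,0],
  ],
)

```text
clock: 21.2
eef_pos: [0.6119, -0.0343, 0.1975]
orientation: [0.001, 0.026, 1.0, 0.0]
ft_force: [-0.4, -0.2, -0.1]
finger_gap: 0.994
grasp_force: 0.0
```

Call:
servo_tool(
  moves=[
    [0,0,0,0,0,0],
    [0,0,0,0,0,0],
    [0,0,0,0,0,0],
    [0,0,0,0,0,0],
    [0,0,0,0,0,0],
    [0,0,0,0,0,0],
  ],
  fingers=0.05,
)

```text
clock: 21.8
eef_pos: [0.6119, -0.0345, 0.1984]
orientation: [0.002, 0.026, 1.0, 0.0]
ft_force: [-2.0, 0.1, 6.7]
finger_gap: 0.743
grasp_force: 76.9
```

Call:
servo_tool(
  moves=[
    [0,0,0.01,0,0,0],
    [0,0,0.035,0,0,0],
    [0,0,0.07,0,0,0],
    [0,0,0.1,0,0,0],
    [-0.003,-0.007,0.115,0,0,0],
    [-0.01,-0.02,0.12,0,0,0],
    [-0.021,-0.043,0.12,0,0,0],
    [-0.036,-0.073,0.12,0,0,0],
    [-0.052,-0.107,0.12,0,0,0],
    [-0.068,-0.14,0.12,0,0,0],
    [-0.084,-0.172,0.12,0,0,0],
    [-0.1,-0.204,0.12,0,0,0],
  ],
)

```text
clock: 23.0
eef_pos: [0.5085, -0.2406, 0.3147]
orientation: [-0.002, 0.027, 1.0, 0.0]
ft_force: [0.8, 0.4, -2.4]
finger_gap: 0.739
grasp_force: 77.6
```

Call:
servo_tool(
  moves=[
    [-0.016,-0.032,0,0,0,0],
    [-0.029,-0.06,0,0,0,0],
    [-0.038,-0.079,-0.005,0,0,0],
    [-0.042,-0.086,-0.02,0,0,0],
    [-0.042,-0.086,-0.045,0,0,0],
    [-0.042,-0.086,-0.075,0,0,0],
    [-0.042,-0.086,-0.095,0,0,0],
    [-0.042,-0.086,-0.106,0,0,0],
    [-0.042,-0.086,-0.111,0,0,0],
    [-0.042,-0.086,-0.114,0,0,0],
    [-0.042,-0.086,-0.1155,0,0,0],
    [-0.042,-0.086,-0.1155,0,0,0],
  ],
)

```text
clock: 24.2
eef_pos: [0.4686, -0.325, 0.2024]
orientation: [0.0, 0.026, 1.0, 0.0]
ft_force: [-4.2, 1.4, 4.8]
finger_gap: 0.741
grasp_force: 78.3
```

```bash
python3 st.py;python3 - <<'E'
from h import *
p,d=read_camera("scene");cv2.imwrite("pics/s6.png",cv2.resize(p[80:270,80:350][:,:,::-1],None,fx=2.9,fy=2.9))
c=np.array([ray("top",u,.018) for u in[(365,162),(447,139),(493,261),(409,287)]]);print(c.mean(0),c.round(3))
E
```

```text
24.2 [ 0.4686 -0.325   0.2024] toolz [ 0.  0. -1.] tooly [0.052 0.999 0.   ] gap 0.7408895039463732 gf 78.28795172274113 [-4.2  1.4  4.8]
[ 0.50193787 -0.3208552   0.018     ] [[ 0.636 -0.208  0.018]
 [ 0.656 -0.407  0.018]
 [ 0.368 -0.43   0.018]
 [ 0.348 -0.238  0.018]]
```

View pics/s6.png

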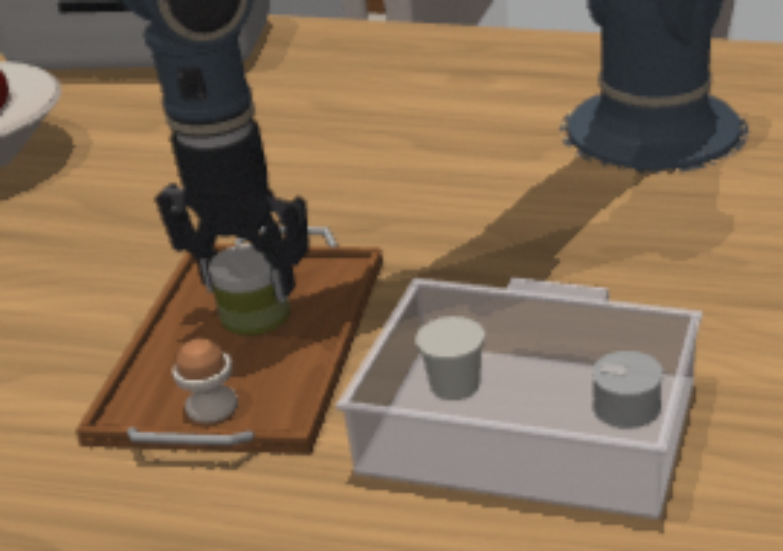

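The jar rests on the tray clear of the egg cup and the force shows contact. I release it, back off, and return to the tall jar.

Call:
servo_tool(
  moves=[
    [0,0,0,0,0,0],
    [0,0,0,0,0,0],
    [0,0,0,0,0,0],
    [0,0,0,0,0,0],
    [0,0,0.015,0,0,0],
    [0,0,0.05,0,0,0],
    [0,0,0.09,0,0,0],
    [0,0,0.13,0,0,0],
    [0.003,0.015,0.165,0,0,0],
    [0.008,0.048,0.185,0,0,0],
    [0.016,0.092,0.19,0,0,0],
    [0.023,0.135,0.19,0,0,0],
  ],
  fingers=0.085,
)

```text
clock: 25.45
eef_pos: [0.4922, -0.1885, 0.3935]
orientation: [0.002, 0.027, 1.0, -0.0]
ft_force: [1.7, 0.0, 0.1]
finger_gap: 0.992
grasp_force: 0.0
```

Call:
servo_tool(
  moves=[
    [0.008,0.046,0,0,0,0],
    [0.016,0.092,0,0,0,0],
    [0.024,0.138,0,0,0,0],
    [0.032,0.184,0,0,0,0],
    [0.04,0.23,0,0,0,0],
    [0.048,0.276,0,0,0,0],
    [0.056,0.322,0,0,0,0],
    [0.064,0.368,0,0,0,0],
    [0.072,0.414,0,0,0,0],
    [0.079,0.455,0,0,0,0],
    [0.085,0.49,0,0,0,0],
    [0.0875,0.508,0,0,0,0],
  ],
)

```text
clock: 26.65
eef_pos: [0.5789, 0.3222, 0.3915]
orientation: [0.0, 0.024, 1.0, 0.001]
ft_force: [-0.8, -0.2, 0.3]
finger_gap: 0.993
grasp_force: 0.0
```

```bash
python3 st.py;python3 - <<'E'
from h import *
p,d=read_camera("scene");cv2.imwrite("pics/s7.png",cv2.resize(p[60:270,100:450][:,:,::-1],None,fx=2.2,fy=2.2))
E
```

```text
26.65 [0.5789 0.3222 0.3915] toolz [ 0.001  0.002 -1.   ] tooly [0.048 0.999 0.002] gap 0.9932575237943453 gf 0.0 [-0.8 -0.2  0.3]
```

View pics/s7.png

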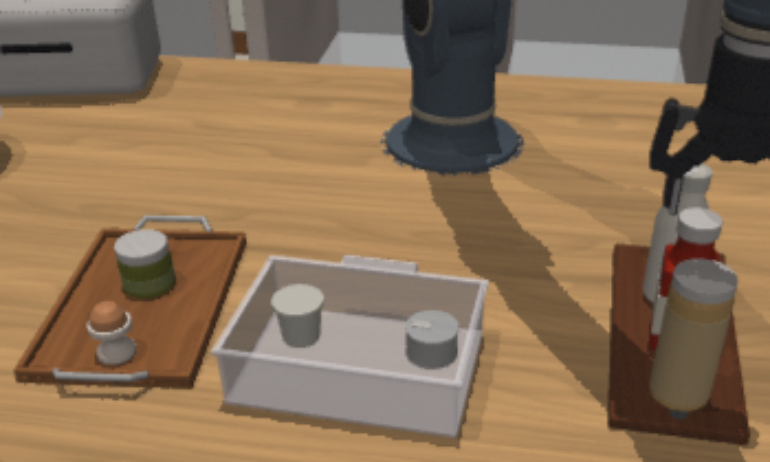

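The short jar stands on the tray and the arm is back over the tall jar. Next I grip it.

Call:
servo_tool(
  moves=[
    [0,0,0,0,0,0],
    [0,0,-0.03,0,0,0],
    [0,0,-0.065,0,0,0],
    [0,0,-0.095,0,0,0],
    [0,0,-0.107,0,0,0],
    [0,0,-0.1085,0,0,0],
    [0,0,-0.1085,0,0,0],
  ],
)

```text
clock: 27.4
eef_pos: [0.5804, 0.3176, 0.2835]
orientation: [0.001, 0.027, 1.0, 0.0]
ft_force: [0.3, -0.1, -0.1]
finger_gap: 0.999
grasp_force: 0.0
```

Call:
servo_tool(
  moves=[
    [0,0,0,0,0,0],
    [0,0,0,0,0,0],
    [0,0,0,0,0,0],
    [0,0,0,0,0,0],
    [0,0,0,0,0,0],
    [0,0,0,0,0,0],
  ],
  fingers=0.045,
)

```text
clock: 28.0
eef_pos: [0.5805, 0.3185, 0.2847]
orientation: [0.002, 0.026, 1.0, 0.001]
ft_force: [0.7, -1.5, 6.6]
finger_gap: 0.704
grasp_force: 76.6
```

Call:
servo_tool(
  moves=[
    [0,0,0.01,0,0,0],
    [0,0,0.035,0,0,0],
    [0,0,0.07,0,0,0],
    [0,0,0.1,0,0,0],
    [-0.001,-0.006,0.115,0,0,0],
    [-0.003,-0.022,0.12,0,0,0],
    [-0.006,-0.05,0.12,0,0,0],
    [-0.01,-0.085,0.12,0,0,0],
    [-0.014,-0.123,0.12,0,0,0],
    [-0.018,-0.161,0.12,0,0,0],
    [-0.022,-0.199,0.12,0,0,0],
    [-0.027,-0.237,0.12,0,0,0],
  ],
)

```text
clock: 29.2
eef_pos: [0.5511, 0.0783, 0.4003]
orientation: [-0.002, 0.027, 1.0, -0.001]
ft_force: [0.7, -1.2, -3.5]
finger_gap: 0.706
grasp_force: 76.6
```

Call:
servo_tool(
  moves=[
    [-0.004,-0.037,0,0,0,0],
    [-0.008,-0.07,0,0,0,0],
    [-0.011,-0.095,0,0,0,0],
    [-0.0125,-0.109,-0.003,0,0,0],
    [-0.0125,-0.1125,-0.015,0,0,0],
    [-0.0125,-0.1125,-0.04,0,0,0],
    [-0.0125,-0.1125,-0.07,0,0,0],
    [-0.0125,-0.1125,-0.095,0,0,0],
    [-0.0125,-0.1125,-0.112,0,0,0],
    [-0.0125,-0.1125,-0.12,0,0,0],
    [-0.0125,-0.1125,-0.126,0,0,0],
    [-0.0125,-0.1125,-0.128,0,0,0],
  ],
)

```text
clock: 30.4
eef_pos: [0.5401, -0.0304, 0.2737]
orientation: [-0.0, 0.025, 1.0, 0.0]
ft_force: [-0.2, -0.4, -3.2]
finger_gap: 0.705
grasp_force: 76.6
```

Call:
servo_tool(
  moves=[
    [0,0,-0.0015,0,0,0],
    [0,0,-0.003,0,0,0],
    [0,0,-0.003,0,0,0],
    [0,0,-0.003,0,0,0],
  ],
)

```text
clock: 30.8
eef_pos: [0.5406, -0.0309, 0.2727]
orientation: [0.001, 0.026, 1.0, 0.0]
ft_force: [-3.0, 0.3, 6.5]
finger_gap: 0.708
grasp_force: 77.4
```

Call:
servo_tool(
  moves=[
    [0,0,0,0,0,0],
    [0,0,0,0,0,0],
    [0,0,0,0,0,0],
    [0,0,0,0,0,0],
    [0,0,0.015,0,0,0],
    [0,0,0.045,0,0,0],
    [0,0,0.085,0,0,0],
    [0,0,0.115,0,0,0],
    [-0.004,0.02,0.13,0,0,0],
    [-0.009,0.06,0.13,0,0,0],
    [-0.015,0.105,0.13,0,0,0],
    [-0.022,0.15,0.13,0,0,0],
  ],
  fingers=0.085,
)

```text
clock: 32.0
eef_pos: [0.5178, 0.1202, 0.4015]
orientation: [0.0, 0.026, 1.0, 0.0]
ft_force: [0.1, 0.2, 0.1]
finger_gap: 0.998
grasp_force: 0.0
```

Call:
servo_tool(
  moves=[
    [-0.006,0.045,0,0,0,0],
    [-0.012,0.09,0,0,0,0],
    [-0.018,0.135,0,0,0,0],
    [-0.024,0.175,0,0,0,0],
    [-0.0285,0.197,0,0,0,0],
    [-0.0285,0.199,-0.005,0,0,0],
    [-0.0285,0.199,-0.025,0,0,0],
    [-0.0285,0.199,-0.05,0,0,0],
    [-0.0285,0.199,-0.07,0,0,0],
    [-0.0285,0.199,-0.078,0,0,0],
    [-0.0285,0.199,-0.078,0,0,0],
  ],
  fingers=0.066,
)

```text
clock: 33.1
eef_pos: [0.4898, 0.3167, 0.322]
orientation: [-0.001, 0.027, 1.0, -0.001]
ft_force: [-0.2, -0.1, 0.3]
finger_gap: 0.769
grasp_force: 0.0
```

Call:
servo_tool(
  moves=[
    [0,0,0,0,0,0],
    [0,0,0,0,0,0],
    [0,0,0,0,0,0],
    [0,0,0,0,0,0],
    [0,0,0,0,0,0],
    [0,0,0,0,0,0],
  ],
  fingers=0.025,
)

```text
clock: 33.7
eef_pos: [0.4902, 0.3184, 0.3248]
orientation: [0.001, 0.026, 1.0, 0.001]
ft_force: [0.1, 0.4, 6.7]
finger_gap: 0.492
grasp_force: 71.4
```

```bash
python3 - <<'E'
from h import *
p,d=read_camera("scene");cv2.imwrite("pics/s8.png",cv2.resize(p[60:270,100:450][:,:,::-1],None,fx=2.2,fy=2.2))
tops("scene",d,[("tall",(264,168),.154,.06)])
p,d=read_camera("top");tops("top",d,[("tall",(299,206),.154,.06)])
E
```

```text
tall area dia 0.04733629325364661 want 0.06 ray [ 0.5469 -0.0312  0.154 ] circ [ 0.5469 -0.0311  0.154 ] depthmed [ 0.5473 -0.0315  0.1539]
tall area dia 0.05930969524564956 want 0.06 ray [ 0.5403 -0.0323  0.154 ] circ [ 0.5404 -0.0324  0.154 ] depthmed [ 0.5403 -0.0322  0.1544]
```

View pics/s8.png

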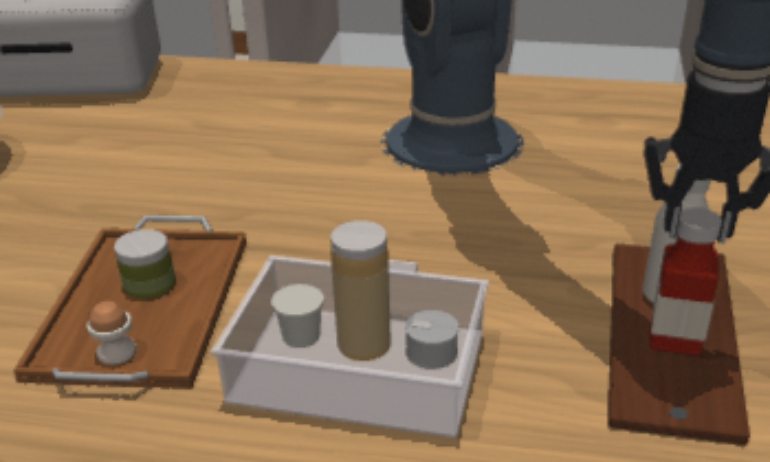

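The tall jar is back within 1 mm of its first position, and the square bottle is gripped.

Call:
servo_tool(
  moves=[
    [0,0,0.01,0,0,0],
    [0,0,0.035,0,0,0],
    [0,0,0.07,0,0,0],
    [0,0,0.105,0,0,0],
    [0,0,0.135,0,0,0],
    [0.001,-0.004,0.158,0,0,0],
    [0.005,-0.018,0.165,0,0,0],
    [0.012,-0.042,0.165,0,0,0],
    [0.021,-0.075,0.165,0,0,0],
    [0.031,-0.11,0.165,0,0,0],
    [0.042,-0.148,0.165,0,0,0],
    [0.053,-0.186,0.165,0,0,0],
  ],
)

```text
clock: 35.0
eef_pos: [0.5423, 0.1292, 0.4865]
orientation: [-0.002, 0.026, 1.0, -0.001]
ft_force: [0.7, -0.3, -3.7]
finger_gap: 0.492
grasp_force: 71.9
```

Call:
servo_tool(
  moves=[
    [0.011,-0.038,0,0,0,0],
    [0.022,-0.077,0,0,0,0],
    [0.033,-0.115,0,0,0,0],
    [0.044,-0.153,0,0,0,0],
    [0.054,-0.19,0,0,0,0],
    [0.062,-0.218,0,0,0,0],
    [0.067,-0.235,0,0,0,0],
    [0.068,-0.24,-0.003,0,0,0],
    [0.068,-0.24,-0.02,0,0,0],
    [0.068,-0.24,-0.05,0,0,0],
    [0.068,-0.24,-0.075,0,0,0],
    [0.068,-0.24,-0.09,0,0,0],
  ],
)

```text
clock: 36.2
eef_pos: [0.6093, -0.107, 0.3947]
orientation: [-0.003, 0.025, 1.0, 0.001]
ft_force: [-0.3, 0.5, -3.3]
finger_gap: 0.493
grasp_force: 71.9
```

Call:
servo_tool(
  moves=[
    [0,0,-0.02,0,0,0],
    [0,0,-0.045,0,0,0],
    [0,0,-0.065,0,0,0],
    [0,0,-0.077,0,0,0],
    [0,0,-0.082,0,0,0],
    [0,0,-0.085,0,0,0],
    [0,0,-0.0865,0,0,0],
    [0,0,-0.0865,0,0,0],
  ],
)

```text
clock: 37.0
eef_pos: [0.6111, -0.108, 0.3129]
orientation: [0.001, 0.026, 1.0, 0.0]
ft_force: [0.5, -0.2, -2.2]
finger_gap: 0.487
grasp_force: 72.1
```

Call:
servo_tool(
  moves=[
    [0,0,-0.0005,0,0,0],
    [0,0,-0.001,0,0,0],
    [0,0,-0.001,0,0,0],
  ],
)

```text
clock: 37.3
eef_pos: [0.6113, -0.108, 0.3128]
orientation: [0.002, 0.026, 1.0, 0.0]
ft_force: [-1.3, 1.4, 6.4]
finger_gap: 0.493
grasp_force: 72.9
```

Call:
servo_tool(
  moves=[
    [0,0,0,0,0,0],
    [0,0,0,0,0,0],
    [0,0,0,0,0,0],
    [0,0,0,0,0,0],
    [0,0,0.015,0,0,0],
    [0,0,0.045,0,0,0],
    [0,0,0.08,0,0,0],
    [-0.008,0.016,0.092,0,0,0],
    [-0.025,0.05,0.092,0,0,0],
    [-0.045,0.09,0.092,0,0,0],
    [-0.065,0.13,0.092,0,0,0],
    [-0.085,0.17,0.092,0,0,0],
  ],
  fingers=0.065,
)

```text
clock: 38.5
eef_pos: [0.524, 0.064, 0.4031]
orientation: [0.0, 0.026, 1.0, 0.0]
ft_force: [2.1, 0.6, -0.3]
finger_gap: 0.763
grasp_force: 0.0
```

Call:
servo_tool(
  moves=[
    [-0.02,0.04,0,0,0,0],
    [-0.04,0.081,0,0,0,0],
    [-0.06,0.122,0,0,0,0],
    [-0.08,0.163,0,0,0,0],
    [-0.1,0.204,0,0,0,0],
    [-0.118,0.24,0,0,0,0],
    [-0.126,0.2555,0,0,0,0],
    [-0.126,0.2555,-0.015,0,0,0],
    [-0.126,0.2555,-0.045,0,0,0],
    [-0.126,0.2555,-0.068,0,0,0],
    [-0.126,0.2555,-0.075,0,0,0],
    [-0.126,0.2555,-0.075,0,0,0],
  ],
)

```text
clock: 39.7
eef_pos: [0.399, 0.3175, 0.3273]
orientation: [-0.001, 0.026, 1.0, -0.001]
ft_force: [0.8, 1.0, 0.3]
finger_gap: 0.763
grasp_force: 0.0
```

Call:
servo_tool(
  moves=[
    [0,0,0,0,0,0],
    [0,0,0,0,0,0],
    [0,0,0,0,0,0],
    [0,0,0,0,0,0],
    [0,0,0,0,0,0],
    [0,0,0,0,0,0],
    [0,0,0,0,0,0],
  ],
  fingers=0.02,
)

```text
clock: 40.4
eef_pos: [0.4001, 0.3181, 0.3295]
orientation: [0.001, 0.026, 1.0, 0.001]
ft_force: [0.2, -0.7, 6.0]
finger_gap: 0.435
grasp_force: 70.0
```

```bash
python3 - <<'E'
from h import *
p,d=read_camera("scene");cv2.imwrite("pics/s9.png",cv2.resize(p[60:270,100:450][:,:,::-1],None,fx=2.2,fy=2.2))
tops("scene",d,[("square",(223,180),.164,.044)])
p,d=read_camera("top");tops("top",d,[("square",(332,162),.164,.044)])
cv2.imwrite("pics/t9.png",cv2.resize(p[135:255,215:375][:,:,::-1],None,fx=5,fy=5,interpolation=cv2.INTER_CUBIC))
E
```

```text
square area dia 0.03562246487966953 want 0.044 ray [ 0.6163 -0.106   0.164 ] circ [ 0.618  -0.1053  0.164 ] depthmed [ 0.6163 -0.1062  0.1638]
square area dia 0.04352013045655946 want 0.044 ray [ 0.6102 -0.1075  0.164 ] circ [ 0.6101 -0.1074  0.164 ] depthmed [ 0.6101 -0.1075  0.1641]
```

View pics/t9.png

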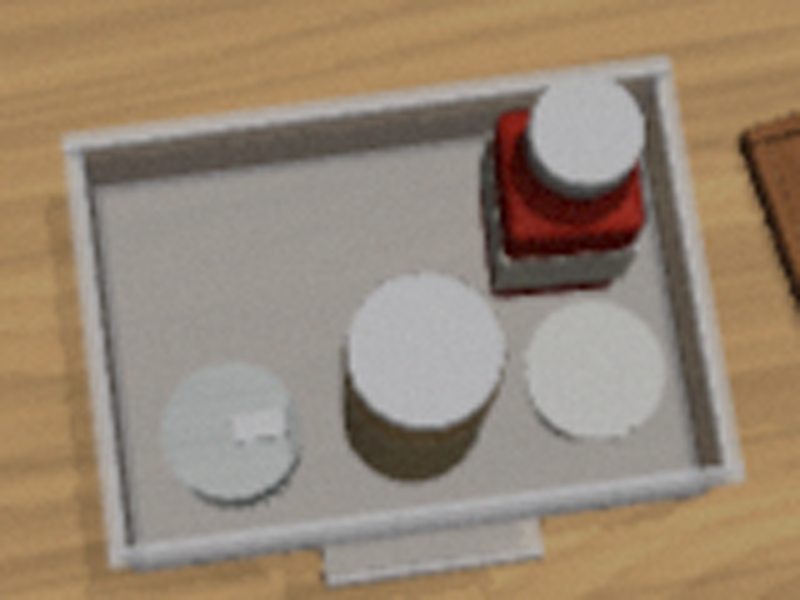

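The tall jar and the square bottle stand where they did at first, with the same outlines, within 1 mm. Last comes the milk.

Call:
servo_tool(
  moves=[
    [0,0,0.01,0,0,0],
    [0,0,0.035,0,0,0],
    [0,0,0.07,0,0,0],
    [0,0,0.1,0,0,0],
    [0.004,-0.005,0.115,0,0,0],
    [0.015,-0.018,0.12,0,0,0],
    [0.033,-0.04,0.12,0,0,0],
    [0.055,-0.067,0.12,0,0,0],
    [0.079,-0.097,0.12,0,0,0],
    [0.103,-0.127,0.12,0,0,0],
    [0.127,-0.156,0.12,0,0,0],
    [0.151,-0.185,0.12,0,0,0],
  ],
)

```text
clock: 41.7
eef_pos: [0.5508, 0.1309, 0.4472]
orientation: [-0.001, 0.026, 1.0, -0.0]
ft_force: [0.4, -0.2, -3.9]
finger_gap: 0.437
grasp_force: 71.3
```

Call:
servo_tool(
  moves=[
    [0.023,-0.028,0,0,0,0],
    [0.044,-0.054,0,0,0,0],
    [0.06,-0.074,0,0,0,0],
    [0.068,-0.083,0,0,0,0],
    [0.069,-0.085,-0.005,0,0,0],
    [0.069,-0.085,-0.025,0,0,0],
    [0.069,-0.085,-0.055,0,0,0],
    [0.069,-0.085,-0.085,0,0,0],
    [0.069,-0.085,-0.107,0,0,0],
    [0.069,-0.085,-0.12,0,0,0],
    [0.069,-0.085,-0.127,0,0,0],
    [0.069,-0.085,-0.129,0,0,0],
  ],
)

```text
clock: 42.9
eef_pos: [0.6194, 0.0483, 0.3185]
orientation: [-0.0, 0.025, 1.0, 0.0]
ft_force: [-0.3, -0.3, -4.1]
finger_gap: 0.434
grasp_force: 71.3
```

Call:
servo_tool(
  moves=[
    [0,0,-0.0015,0,0,0],
    [0,0,-0.003,0,0,0],
    [0,0,-0.0035,0,0,0],
    [0,0,-0.0035,0,0,0],
  ],
)

```text
clock: 43.3
eef_pos: [0.6203, 0.0476, 0.3175]
orientation: [0.002, 0.026, 1.0, 0.0]
ft_force: [-2.9, 1.0, 5.5]
finger_gap: 0.434
grasp_force: 72.2
```

Contact. I release it and clear away to the board side.

Call:
servo_tool(
  moves=[
    [0,0,0,0,0,0],
    [0,0,0,0,0,0],
    [0,0,0,0,0,0],
    [0,0,0,0,0,0],
    [0,0,0.015,0,0,0],
    [0,0,0.05,0,0,0],
    [0,0,0.09,0,0,0],
    [-0.005,0.02,0.12,0,0,0],
    [-0.015,0.06,0.13,0,0,0],
    [-0.025,0.1,0.13,0,0,0],
    [-0.04,0.14,0.13,0,0,0],
    [-0.055,0.18,0.13,0,0,0],
  ],
  fingers=0.065,
)

```text
clock: 44.5
eef_pos: [0.5639, 0.2288, 0.4468]
orientation: [0.001, 0.026, 1.0, 0.0]
ft_force: [0.3, 0.3, -0.2]
finger_gap: 0.761
grasp_force: 0.0
```

Call:
servo_tool(
  moves=[
    [-0.02,0.04,0,0,0,0],
    [-0.04,0.07,0,0,0,0],
    [-0.05,0.08,0,0,0,0],
    [-0.05,0.08,0,0,0,0],
    [-0.05,0.08,0,0,0,0],
  ],
)

```text
clock: 45.0
eef_pos: [0.5156, 0.3058, 0.4458]
orientation: [0.001, 0.027, 1.0, -0.0]
ft_force: [-0.5, -0.7, 0.3]
finger_gap: 0.765
grasp_force: 0.0
```

```bash
python3 st.py; python3 - <<'E'
from h import *
p,d=read_camera("scene");cv2.imwrite("pics/s10.png",cv2.resize(p[60:270,100:450][:,:,::-1],None,fx=2.2,fy=2.2))
p,d=read_camera("top")
tops("top",d,[("milk",(250,170),.172,.039),("square",(332,162),.164,.044),("tall",(299,206),.154,.060),("tin",(261,221),.042,.06),("yog",(334,208),.058,.06)])
E
```

```text
45.0 [0.5156 0.3058 0.4458] toolz [ 0.001 -0.001 -1.   ] tooly [ 0.054  0.999 -0.001] gap 0.7648403840406298 gf 0.0 [-0.5 -0.7  0.3]
milk area dia 0.03877219859340224 want 0.039 ray [0.619  0.0468 0.172 ] circ [0.6187 0.0469 0.172 ] depthmed [0.6189 0.0467 0.1722]
square area dia 0.04325588827170887 want 0.044 ray [ 0.6103 -0.1076  0.164 ] circ [ 0.6099 -0.1074  0.164 ] depthmed [ 0.6102 -0.1074  0.1642]
tall area dia 0.05918480155887891 want 0.06 ray [ 0.5402 -0.0322  0.154 ] circ [ 0.5401 -0.0323  0.154 ] depthmed [ 0.5401 -0.0322  0.1545]
tin area dia 0.059644295895906516 want 0.06 ray [0.5421 0.0468 0.042 ] circ [0.5421 0.0467 0.042 ] depthmed [0.542  0.0468 0.0427]
yog area dia 0.05928151557065082 want 0.06 ray [ 0.5369 -0.1088  0.058 ] circ [ 0.5367 -0.1088  0.058 ] depthmed [ 0.5368 -0.1087  0.0585]
```

View pics/s10.png

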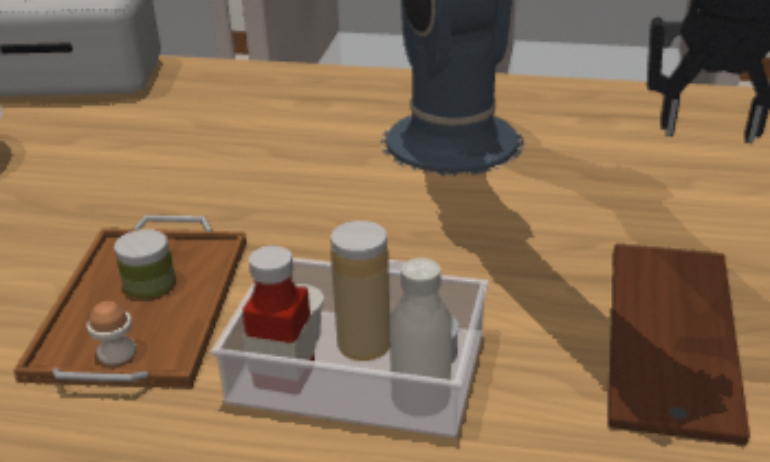

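The view shows all three tall containers back in the bin, the board empty, and the short jar at crop (145,265) beside the egg cup on the tray. Handing in.

```bash
python3 -c "
from station import *
print(sign_off())"
```

```text
the job is handed in; nothing more can be done
None
```

The short jar stands on the breakfast tray, the three tall containers are back upright within 1 mm of where they stood, the board is empty, and the job was handed in at about 45 s.

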